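# Lock the tube rack into its station

## Robot

A 6-joint arm with a two-finger parallel gripper is mounted at the origin on the work surface; the furniture and walls round the work are solid. World frame = base frame: x ahead of the robot, y to its left, z up, the work surface at z = 0. Lengths are in m, angles in rad, forces in N, time in s.
With the tool pointing down it reaches from about 0.425 to 0.95 m from the base axis. Payload 3.5 kg.
Tool frame: the origin (TCP) lies at the very end of the fingers, on their centre line; the grasp point (between the pads) lies ctrl.tcp_to_grasp behind it (ctrl.tcp_to_grasp is the distance from the TCP to the grasp point, in m); z points along the fingers, y is the line along which they close (so a half turn about z gives the same grasp; the last joint's range is limited). The gripper opens to 85 mm and grips with 20 to 120 N. Pads are 22 mm wide; open, the fingers measure 114 mm over their backs; the gripper's body (76 mm by 85 mm) begins 54 mm behind the grasp point. The pads swing forward as they close: fully open they stand 13 mm farther back than shut.
Start: joints at [1.118, 0.286, 1.577, -0, 1.279, -0.15], TCP at [0.201, 0.644, 0.231] pointing down, gripper open.
Joint ranges: [-2.77, 2.77], [-0.9, 2.22], [0.21, 2.48], [-1.53, 4.67], [0.24, 2.81], [-2.84, 2.84]. Speed limits (rad/s): [2.79, 2.79, 3.14, 3.14, 3.14, 3.14].

## Interface

Orientations are given as a unit quaternion [x, y, z, w].
In Python, from plant import ctrl gives the robot as it stands.
- The arm moves only by the shell command python3 -m inch 'ROWS' [FORCE]. ROWS is JSON, a list of rows, each an object with "slide": the shift along the tool's x, y, z in cm, a list of three; "turn": the turn about the tool's z in rad; "grip": the finger opening in cm, from 0 to 8.54. A call has 1 to 20 rows; each row is the pose to reach, as a shift and turn from the pose commanded when the call began, along the tool's axes at that moment; what a row does not reach only later rows make up. A row lasts 1/10 s, in which the tool goes at most 50 mm and 8.59 degrees, less where a joint would pass 70% of its speed; a pose out of reach is approached as far as the arm can. A call with a gripper value outside its range is refused whole. The fingers move at their own pace and stop on an object; FORCE is the grip in N (left out, the last holds). Time passes only in rows, so rows that repeat a pose let the fingers close. It gives the time, the measured TCP pose, the force, the opening and the grip force at its end, in the units of the state.
- ctrl.get_state(): the state, without advancing time (a new reading comes with each control period).
- ctrl.read_camera(name): name is "side" or "top"; returns (picture, depth): 400x640x3 uint8, red, green, blue; 400x640 float32, m along the optical axis (not along the pixel's ray), 0 where there is no reading.
- ctrl.camera_info(name): a dict with "K" (3x3 intrinsics, pixels), "D" ([k1, k2, p1, p2, k3] as OpenCV has them; the pictures are not rectified), "camera_from_world" (4x4, takes a point from world to camera coordinates). Camera axes: x right, y down, z forward; pixel columns grow to the right and rows downward; lengths in m; the calibration is good to about 2 mm. A picture is of the moment at which its call begins. camera_info takes no time and is no camera call.
- ctrl.sign_off(): hands the job in; it is judged then, once.
The state is a dict: "time": time; "qpos": joint angles; "dq": joint speeds; "joint_efforts": joint torques, N m; "eef_pos": TCP position; "tcp_rot": TCP orientation; "contact_force": force on the tool from outside, world axes, zero at the start; "wrist_torque": the same for the moment, N m; "opening": opening from 0.0 (shut) to 1.0 (fully open); "finger_force": force on a finger pad.
Only numpy, scipy, OpenCV 4.12 (cv2) and the standard library are available. Lean on these libraries where they do the work, as an engineer would, in place of code of your own. Each camera call takes 0.05 s, during which the arm holds its last target. There are 200 camera calls.

## Task

Push the teal tube rack along its bed until it is fully home against the end block, then push the red clamp lever past its first click, all the way to the second stop, so that the rack is locked in. Only push with the fingertips: do not lift or tip the rack, do not work the lever before the rack is home, and leave the things standing around alone.

Things in the scene. Friction and masses are not known exactly. Their poses are not given: they have to be found in the camera images.
- station: Fixed rack station, 106 mm (its x) by 260 mm (its y), origin at the centre of its underside on the table. Its x points away from the robot, its y along the bed towards the end block. The steel bed (20 mm up, centre line at station x = +18 mm) lies between low rails, tops 32 mm up, 57 mm apart inside, 5 mm thick.
- block_face (a point): Point on the face of the grey end block that closes the bed at its +y end: station x = +18, y = +100, z = 40 mm. The block is 67 mm wide, 26 mm thick, its top 61 mm up. A steel tongue on it (top 70 mm up) runs 19 mm out over the rack's end, 3 mm above it, as the lever moves.
- lever_pivot (a point): Pivot of the clamp lever, inside the grey lever housing on the robot's side of the bed: station x = -36, y = +56, z = 28 mm. The housing is 30 mm wide, from station y = -4 to +116 mm, its top 46 mm up, with a short slot along y and three dots: white (open), yellow (first click), green (second stop, locked).
- rack_centre (a point): Centre (half-way up) of the loose teal tube rack, a block 52 mm wide, 124 mm long and 38 mm tall (flat end walls 32 mm tall), 0.13 to 0.25 kg, on the bed with its length along station y. Its axes are the station's but for a slight yaw. It starts 40 to 70 mm short of home, towards station -y.
- rack_home (a point): Point fixed on the bed surface under the middle of the rack when it is fully home (its far end against the end block): station x = +18 mm, y = +38 mm, z = 20 mm.
- lever_knob (a point): Centre of the red knob of the clamp lever: round, 19 mm across and 30 mm long along the lever, its centre 68 mm from the pivot. It stands up from the housing and swings in the upright plane along station y.
- clamp_lever (a joint): Lever angle, rad: 0 = open (leans 0.3 towards station -y, knob at station y = +36 mm, 93 mm up), 0.3 = first click (upright, knob 96 mm up), 0.6 = second stop, locked (leans 0.3 to +y, knob at y = +76 mm, 93 mm up). A spring makes it rest at these three; leaving a click takes 3 to 12 N at the knob, and past half-way it snaps to the next. Hard stop at 0.605.
- red_vial: Small loose vial with red cap, 23 mm across, 43 mm tall; origin at its underside. Leave alone.
- blue_vial: Small loose vial with blue cap, 23 mm across, 43 mm tall; origin at its underside. Leave alone.
- beaker: Loose beaker, 77 mm across, 93 mm tall; origin at its underside. Leave alone.
- petri_dish: Loose petri dish, 91 mm across, 15 mm tall; origin at its underside. Leave alone.
Things that resemble listed ones, but are neither listed nor needed, are in the scene too. Of the things that look like the part that bears rack_centre, the smaller one is meant.

How it is judged:
On the way, in this order (a step that is already met when the one before it is completed fails the run):
1. the rack is fully home against the end block (y of rack_centre in the frame of rack_home above -0.004 m and z of rack_centre in the frame of rack_home below 0.023 m), for 0.2 s.
2. the lever is at its second stop (value of joint clamp_lever above 0.55 rad), for 0.2 s.
At the end, for the whole second after the job is handed in: The rack stands flat on the bed with its far end within 4 mm of the end block, and the lever is at rest at its second stop (above 0.55 rad) (all of step 1 and z of rack_centre in the frame of rack_home above 0.015 m and angle between rack_centre's own z axis and vertical below 0.06 rad and value of joint clamp_lever above 0.55 rad and velocity of joint clamp_lever between -0.05 and 0.05 rad/s); the robot touches nothing.
It fails at once if the rack is lifted (more than 10 mm) or tipped (more than 0.25 rad) (z of rack_centre in the frame of rack_home above 0.03 m or angle between rack_centre's own z axis and vertical above 0.25 rad).
It fails at once if the lever is pushed out of its open position before the rack is home (value of joint clamp_lever above 0.18 rad and y of rack_centre in the frame of rack_home below -0.006 m).
It fails at once if a bystander is disturbed (moved more than 20 mm) (distance of any of red_vial, blue_vial, beaker, petri_dish from where it was at the start of the episode above 0.02 m).
It also fails if it takes over 40 s, if anything falls off the work surface, if the arm or the gripper's body presses on something with over 40 N, if the wrist force passes 120 N, or if a joint passes its speed limit or range.

## Working session

There is one attempt and no reset: what is moved stays moved. The work goes in short steps, Python scripts to look and compute and a shell command to move; the robot and the scene stay as the last step left them, time stands still between calls to the robot, and variables do not carry over. Pictures are saved under pics/ and viewed, at most 10 in all, crops included, and the job is handed in when it is done.

```bash
mkdir -p pics; cat > h.py <<'E'
import numpy as np, cv2
from plant import ctrl
def cam(n):
    im,d=ctrl.read_camera(n); i=ctrl.camera_info(n)
    return im,d,np.array(i["K"]),np.array(i["D"]),np.array(i["camera_from_world"])
def world(px,d,K,D,T):
    px=np.array(px,float).reshape(-1,1,2); n=cv2.undistortPoints(px,K,D)[:,0]
    z=np.array([np.median([v for v in d[int(p[0,1])-1:int(p[0,1])+2,int(p[0,0])-1:int(p[0,0])+2].ravel() if v>0] or [0]) for p in px])
    P=np.c_[n*z[:,None],z,np.ones(len(z))]
    return (np.linalg.inv(T)@P.T).T[:,:3]
def cloud(d,K,D,T):
    h,w=d.shape; g=np.stack(np.meshgrid(np.arange(w),np.arange(h)),-1).reshape(-1,1,2).astype(float)
    n=cv2.undistortPoints(g,K,D)[:,0]; z=d.ravel()
    P=np.c_[n*z[:,None],z,np.ones(len(z))]
    return (np.linalg.inv(T)@P.T).T[:,:3].reshape(h,w,3)
def proj(P,K,D,T):
    P=np.atleast_2d(P); return cv2.projectPoints(P.astype(float),cv2.Rodrigues(T[:3,:3])[0],T[:3,3],K,D)[0][:,0]
E
python3 - <<'E'
from h import *
for n in("top","side"):
    r=cam(n); np.savez("pics/%s0.npz"%n,im=r[0],d=r[1],K=r[2],D=r[3],T=r[4]); cv2.imwrite("pics/%s0.png"%n,r[0][...,::-1])
s=ctrl.get_state(); print(s["time"],s["eef_pos"],s["tcp_rot"],s["opening"],ctrl.tcp_to_grasp)
E
```

```text
0.1 [0.20100154 0.64374879 0.2300388 ] [ 1.50834140e-01  9.88558477e-01 -1.05066807e-03 -3.10578152e-04] 0.999598425650762 0.0187
```

View pics/top0.png

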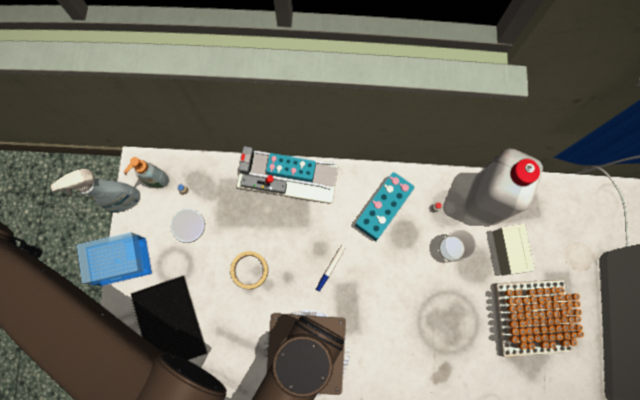

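View pics/side0.png

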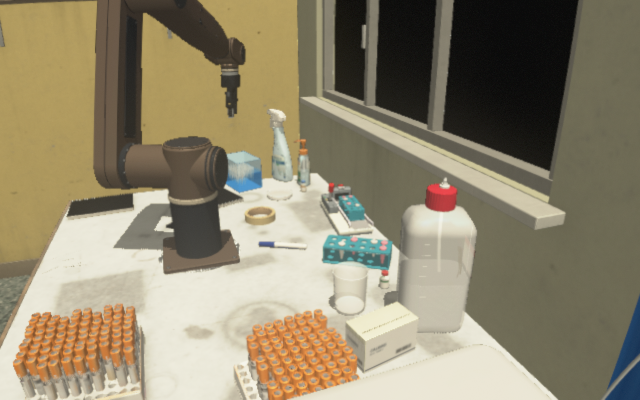

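The top view shows the station at about (287,175), with the grey end block at (246,160), the red knob at (270,180) and +y to the left. Candidates for the rack are the teal block on the bed at (290,166) and the larger loose teal block at (385,206). I choose the smaller one on the bed. A red-capped bottle and vial at (527,170) and (437,207) could be mistaken for the knob.

```bash
cat > m.py <<'E'
from h import *
def load(n): z=np.load(n); return [z[k] for k in("im","d","K","D","T")]
def teal(im): 
    h=cv2.cvtColor(im,cv2.COLOR_RGB2HSV); return (h[...,0]>82)&(h[...,0]<102)&(h[...,1]>110)&(h[...,2]>50)
E
python3 - <<'E'
from m import *
im,d,K,D,T=load("pics/top0.npz"); C=cloud(d,K,D,T)
cv2.imwrite("pics/c0.png",cv2.resize(im[135:215,220:350],None,fx=6,fy=6,interpolation=cv2.INTER_CUBIC)[...,::-1])
m=teal(im); m[:, :225]=0;m[:,350:]=0;m[:135]=0;m[200:]=0
P=C[m]; print(m.sum(),P.mean(0),np.percentile(P[:,2],[5,50,95]))
top=P[P[:,2]>.048]; r=cv2.minAreaRect((top[:,:2]*1000).astype(np.float32)); print("rack rect",r)
g=C[140:210,225:350].reshape(-1,3)
s=g[(g[:,2]>.012)&(g[:,2]<.12)]; r=cv2.minAreaRect((s[:,:2]*1000).astype(np.float32)); print("station rect",r, cv2.boxPoints(r).round())
h=cv2.cvtColor(im,cv2.COLOR_RGB2HSV); k=((h[...,0]<8)|(h[...,0]>172))&(h[...,1]>150)&(h[...,2]>90)
n,l,st,ce=cv2.connectedComponentsWithStats(k.astype(np.uint8))
for i in range(1,n):
    if st[i,4]>5: print("red",ce[i].round(),st[i,4],np.median(C[l==i],0).round(3))
print(world([(246,160),(265,184),(320,195)],d,K,D,T).round(3))
E
```

```text
777 [0.47378372 0.06684728 0.04937549] [0.02114013 0.05425884 0.05923976]
rack rect ((308.0136413574219, 56.61212921142578), (410.16717529296875, 125.65727233886719), 4.959278583526611)
station rect ((458.72235107421875, 80.23249816894531), (260.6141662597656, 107.35188293457031), 84.03656005859375) [[392. -44.]
 [499. -55.]
 [526. 204.]
 [419. 215.]]
red [242. 157.] 16 [0.487 0.197 0.07 ]
red [526. 171.] 385 [ 0.426 -0.454  0.293]
red [269. 179.] 42 [0.425 0.117 0.107]
red [438. 205.] 21 [ 0.398 -0.321  0.042]
[[ 0.481  0.186  0.066]
 [ 0.424  0.133  0.048]
 [ 0.41  -0.011  0.02 ]]
```

View pics/c0.png

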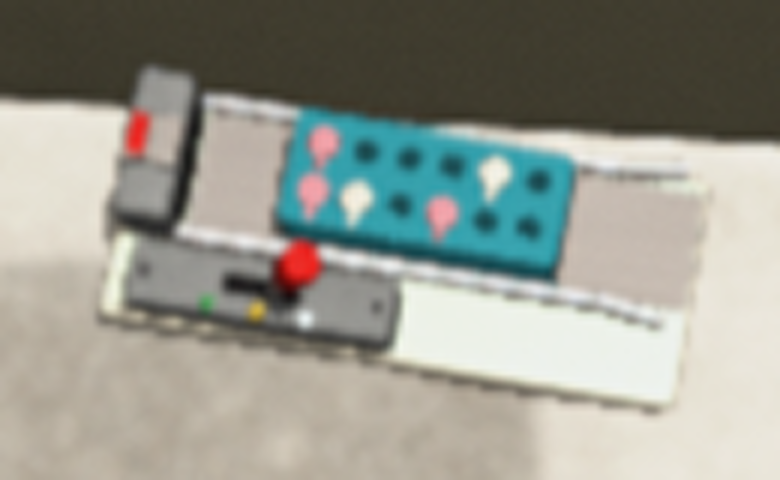

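The close crop confirms the smaller rack. It is in the bed with its far end at crop x≈287 and its near end at ≈575, and the block face is at ≈195. The lever is at white (open), with the knob at (298,265). The station rectangle measures 261×107 mm, as it should. The knob and the end block both land within about 3 mm of their predicted positions.

```bash
cat >> m.py <<'E'
yv=np.array([.104,.9946]); yv/=np.linalg.norm(yv); xv=np.array([yv[1],-yv[0]]); O=np.array([.4587,.0802])
def st(P): P=np.atleast_2d(P); q=P[:,:2]-O; return np.c_[q@xv,q@yv,P[:,2]]
def wo(s): s=np.array(s,float); return np.r_[O+s[0]*xv+s[1]*yv,s[2]]
def rel(target):  # cm in tool axes from the measured pose, + turn to align tool y with station y
    from scipy.spatial.transform import Rotation as R
    s=ctrl.get_state(); M=R.from_quat(s["tcp_rot"]).as_matrix()
    w=M.T@np.r_[yv,0]
    return (100*M.T@(np.array(target)-s["eef_pos"])).round(2), np.arctan2(-w[0],w[1]).round(3)
E
python3 - <<'E'
from m import *
im,d,K,D,T=load("pics/top0.npz"); C=cloud(d,K,D,T)
m=teal(im); m[:, :225]=0;m[:,350:]=0;m[:135]=0;m[200:]=0
S=st(C[m]); t=S[(S[:,2]>.045)&(S[:,2]<.07)&(abs(S[:,0]-.018)<.05)]
print("rack top station frame",np.percentile(t,[1,5,50,95,99],axis=0).round(4))
g=C[130:210,225:350].reshape(-1,3); q=st(g)
b=q[(q[:,2]>.055)&(q[:,2]<.068)&(q[:,1]>.08)&(q[:,1]<.14)&(abs(q[:,0]-.018)<.04)]; print("block y",np.percentile(b[:,1],[3,97]),"x",np.percentile(b[:,0],[3,97]))
k=q[(q[:,2]>.085)&(q[:,2]<.12)&(abs(q[:,0]+.036)<.03)]; print("knob",len(k),k.mean(0))
for r in range(20,150,12): print(r,C[r,290].round(3),end=" ")
print(); print("soap",C[155:180,130:170].reshape(-1,3)[C[155:180,130:170].reshape(-1,3)[:,2]>.03].max(0))
w=wo([.018,-.105,.15]); print(w)
print("via",rel([.36,.35,.231]),"above",rel(w))
E
```

```text
rack top station frame [[-0.0073 -0.0689  0.049 ]
 [-0.0057 -0.0653  0.0509]
 [ 0.0186 -0.009   0.0554]
 [ 0.0415  0.0485  0.0595]
 [ 0.0442  0.0521  0.0612]]
block y [0.09982668 0.12440851] x [-0.01393198  0.04871516]
knob 57 [-0.03778814  0.03363139  0.10421822]
20 [0.758 0.081 0.291] 32 [0.754 0.083 0.245] 44 [0.735 0.082 0.222] 56 [0.706 0.08  0.216] 68 [0.673 0.078 0.218] 80 [0.64  0.075 0.219] 92 [ 0.721  0.094 -0.029] 104 [ 0.72   0.099 -0.114] 116 [ 0.724  0.105 -0.221] 128 [ 0.723  0.11  -0.332] 140 [ 0.727  0.118 -0.47 ] 
soap [0.44991476 0.46434519 1.32687845]
[ 0.46568264 -0.0261026   0.15      ]
via (array([-23.94, -23.3 ,  -0.05]), np.float64(-0.199)) above (array([-45.24, -56.03,   8.11]), np.float64(-0.199))
```

```bash
python3 -m inch '[{"slide":[-24,-23.3,0],"turn":-0.1,"grip":0},{"slide":[-24,-23.3,0],"turn":-0.2,"grip":0},{"slide":[-24,-23.3,0],"turn":-0.2,"grip":0},{"slide":[-24,-23.3,0],"turn":-0.2,"grip":0},{"slide":[-24,-23.3,0],"turn":-0.2,"grip":0},{"slide":[-24,-23.3,0],"turn":-0.2,"grip":0},{"slide":[-24,-23.3,0],"turn":-0.2,"grip":0},{"slide":[-45.2,-56,0],"turn":-0.2,"grip":0},{"slide":[-45.2,-56,0],"turn":-0.2,"grip":0},{"slide":[-45.2,-56,0],"turn":-0.2,"grip":0},{"slide":[-45.2,-56,0],"turn":-0.2,"grip":0},{"slide":[-45.2,-56,0],"turn":-0.2,"grip":0},{"slide":[-45.2,-56,0],"turn":-0.2,"grip":0},{"slide":[-45.2,-56,0],"turn":-0.2,"grip":0},{"slide":[-45.2,-56,0],"turn":-0.2,"grip":0},{"slide":[-45.2,-56,8],"turn":-0.2,"grip":0},{"slide":[-45.2,-56,8],"turn":-0.2,"grip":0},{"slide":[-45.2,-56,8],"turn":-0.2,"grip":0},{"slide":[-45.2,-56,8],"turn":-0.2,"grip":0}]' 60
python3 - <<'E'
from m import *
s=ctrl.get_state(); print(st(s["eef_pos"]),s["contact_force"],s["opening"]); 
print("down",rel(wo([.018,-.105,.036])))
r=cam("top"); cv2.imwrite("pics/a1.png",cv2.resize(r[0][120:230,210:370],None,fx=5,fy=5)[...,::-1])
E
```

```text
time: 2.0
eef_pos: [0.4655, -0.0249, 0.1513]
tcp_rot: [0.051, 0.999, 0.0, -0.001]
contact_force: [0.2, -0.7, 0.4]
opening: -0.002
finger_force: 0.0
[[ 0.01767985 -0.1038431   0.15133295]] [ 0.20416683 -0.70112999  0.40353443] -0.0018847204905677129
down (array([-0.05, -0.12, 11.53]), np.float64(0.002))
```

View pics/a1.png

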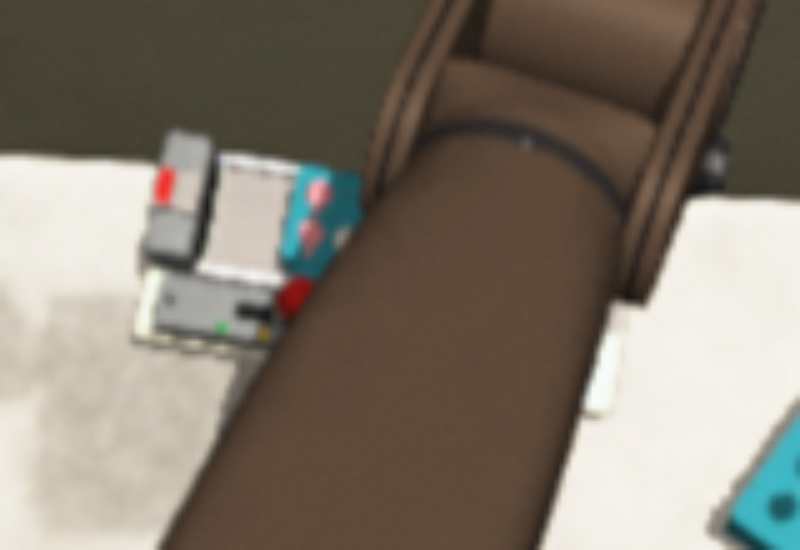

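The top view shows the arm over the bed's near end. The rack's far end (crop 300,215) and the knob (295,297) are still visible and haven't moved. Next I lower the tool and start the push.

```bash
python3 -m inch '[{"slide":[0,0,4],"turn":0,"grip":0},{"slide":[0,0,8],"turn":0,"grip":0},{"slide":[0,0,11],"turn":0,"grip":0},{"slide":[0,0,11.5],"turn":0,"grip":0},{"slide":[0,0.5,11.5],"turn":0,"grip":0},{"slide":[0,1,11.5],"turn":0,"grip":0},{"slide":[0,1.5,11.5],"turn":0,"grip":0},{"slide":[0,1.8,11.5],"turn":0,"grip":0},{"slide":[0,2.1,11.5],"turn":0,"grip":0},{"slide":[0,2.4,11.5],"turn":0,"grip":0},{"slide":[0,2.7,11.5],"turn":0,"grip":0},{"slide":[0,3,11.5],"turn":0,"grip":0},{"slide":[0,3.3,11.5],"turn":0,"grip":0},{"slide":[0,3.6,11.5],"turn":0,"grip":0},{"slide":[0,3.9,11.5],"turn":0,"grip":0},{"slide":[0,4.2,11.5],"turn":0,"grip":0},{"slide":[0,4.5,11.5],"turn":0,"grip":0},{"slide":[0,4.5,11.5],"turn":0,"grip":0}]'
python3 - <<'E'
from m import *
s=ctrl.get_state(); print(st(s["eef_pos"]))
for n in("top","side"):
    im,d,K,D,T=cam(n); C=cloud(d,K,D,T); m=teal(im); S=st(C[m]); t=S[(S[:,2]>.045)&(S[:,2]<.07)&(abs(S[:,0]-.018)<.05)&(abs(S[:,1])<.15)]
    if len(t): print(n,len(t),np.percentile(t,[2,98],axis=0).round(4))
E
```

```text
time: 3.85
eef_pos: [0.4703, 0.0203, 0.0362]
tcp_rot: [0.051, 0.999, 0.0, 0.0]
contact_force: [1.0, -2.6, 1.4]
opening: -0.004
finger_force: 0.9
[[ 0.0177867  -0.05838683  0.03621452]]
top 102 [[-0.0075  0.0512  0.0494]
 [ 0.0415  0.0781  0.0595]]
```

```bash
python3 -m inch '[{"slide":[0,0.3,0],"turn":0,"grip":0},{"slide":[0,0.6,0],"turn":0,"grip":0},{"slide":[0,0.9,0],"turn":0,"grip":0},{"slide":[0,1.2,0],"turn":0,"grip":0},{"slide":[0,1.4,0],"turn":0,"grip":0},{"slide":[0,1.6,0],"turn":0,"grip":0},{"slide":[0,1.7,0],"turn":0,"grip":0},{"slide":[0,1.8,0],"turn":0,"grip":0},{"slide":[0,1.8,0],"turn":0,"grip":0}]'
python3 -m inch '[{"slide":[0,0.1,0],"turn":0,"grip":0},{"slide":[0,0.2,0],"turn":0,"grip":0},{"slide":[0,0.2,0],"turn":0,"grip":0}]'
python3 -m inch '[{"slide":[0,0.1,0],"turn":0,"grip":0},{"slide":[0,0.2,0],"turn":0,"grip":0},{"slide":[0,0.2,0],"turn":0,"grip":0}]'
```

```text
time: 4.85
eef_pos: [0.4721, 0.0379, 0.0363]
tcp_rot: [0.051, 0.999, 0.0, -0.0]
contact_force: [0.2, 0.0, -0.3]
opening: -0.001
finger_force: 0.1
time: 5.15
eef_pos: [0.4724, 0.0397, 0.0364]
tcp_rot: [0.051, 0.999, 0.0, 0.0]
contact_force: [0.3, -0.9, -0.7]
opening: 0.003
finger_force: 0.3
time: 5.45
eef_pos: [0.4724, 0.0405, 0.0364]
tcp_rot: [0.051, 0.999, -0.001, -0.0]
contact_force: [-1.1, -6.1, -0.9]
opening: 0.003
finger_force: 3.3
```

```bash
python3 -m inch '[{"slide":[0,0.1,0],"turn":0,"grip":0},{"slide":[0,0.2,0],"turn":0,"grip":0},{"slide":[0,0.2,0],"turn":0,"grip":0},{"slide":[0,0.2,0],"turn":0,"grip":0}]'
python3 - <<'E'
from m import *
s=ctrl.get_state(); print(st(s["eef_pos"]))
im,d,K,D,T=cam("top"); C=cloud(d,K,D,T); m=teal(im); S=st(C[m]); t=S[(S[:,2]>.045)&(S[:,2]<.07)&(abs(S[:,0]-.018)<.05)&(abs(S[:,1])<.15)]
print(len(t),np.percentile(t,[2,98],axis=0).round(4))
cv2.imwrite("pics/a2.png",cv2.resize(im[135:215,220:320],None,fx=7,fy=7,interpolation=cv2.INTER_CUBIC)[...,::-1])
E
```

```text
time: 5.85
eef_pos: [0.4723, 0.0407, 0.0364]
tcp_rot: [0.05, 0.999, -0.003, -0.001]
contact_force: [-3.4, -13.8, 1.2]
opening: 0.0
finger_force: 6.9
[[ 0.01758585 -0.03788475  0.03639122]]
78 [[-0.0082  0.0748  0.0508]
 [ 0.0402  0.0991  0.0599]]
```

View pics/a2.png

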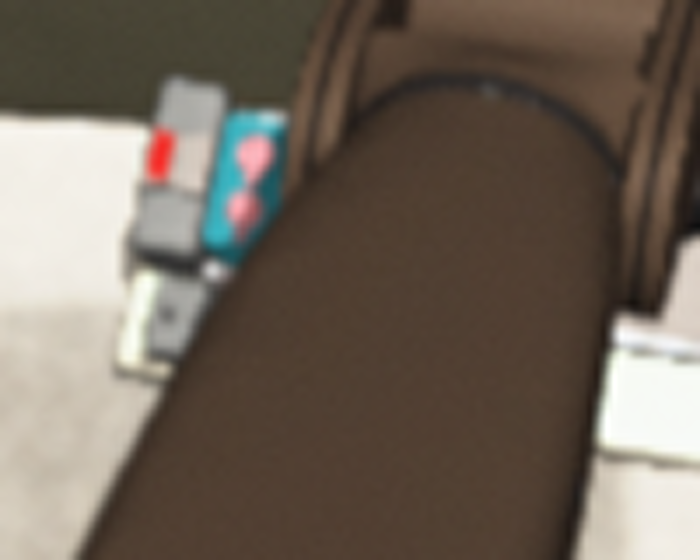

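The view shows the rack's far end at crop (215,185), flush against the block face, with the far end measured at station y = 0.099–0.100. The force rose to 14 N with no movement, so the rack is home. I back off, lift, and move over behind the knob.

```bash
python3 -m inch '[{"slide":[0,-1.3,0],"turn":0,"grip":0},{"slide":[0,-2.5,0],"turn":0,"grip":0},{"slide":[0,-2.5,-5],"turn":0,"grip":0},{"slide":[0,-2.5,-10],"turn":0,"grip":0},{"slide":[0,-2.5,-10],"turn":0,"grip":0},{"slide":[5,-2.5,-10],"turn":0,"grip":0},{"slide":[5,1,-10],"turn":0,"grip":0},{"slide":[5,1,-10],"turn":0,"grip":0},{"slide":[5,1,-4.4],"turn":0,"grip":0},{"slide":[5,1,-4.4],"turn":0,"grip":0},{"slide":[5,1,-4.4],"turn":0,"grip":0}]'
python3 - <<'E'
from m import *
s=ctrl.get_state(); print(st(s["eef_pos"]),s["contact_force"])
im,d,K,D,T=cam("side"); print(proj(wo([-.036,.036,.093]),K,D,T))
cv2.imwrite("pics/a3.png",cv2.resize(im[130:250,270:430],None,fx=5,fy=5,interpolation=cv2.INTER_CUBIC)[...,::-1])
E
```

```text
time: 7.0
eef_pos: [0.423, 0.0585, 0.079]
tcp_rot: [0.052, 0.999, 0.0, -0.002]
contact_force: [0.5, -0.9, 0.3]
opening: -0.003
finger_force: 0.0
[[-0.03320927 -0.02530365  0.07903322]] [ 0.4898037  -0.86457324  0.28805615]
[[331.23623894 187.25455859]]
```

View pics/a3.png

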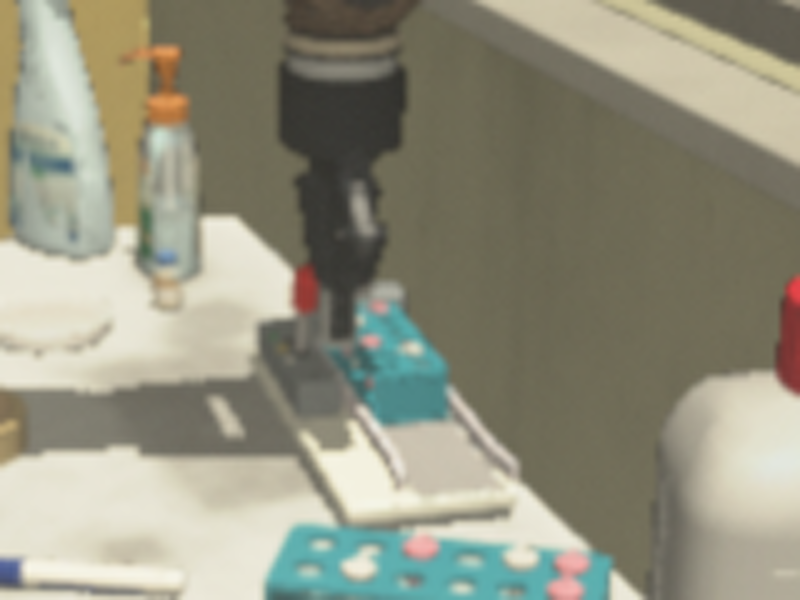

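The side view shows the rack home, with the closed fingertips at crop (343,335) behind the red knob at (305,290). The knob is at its predicted pixel. I check that the fingertips line up before pushing.

```bash
python3 - <<'E'
from m import *
i=ctrl.camera_info("side"); K,D,T=map(np.array,(i["K"],i["D"],i["camera_from_world"]))
for p in([-.033,-.025,.079],[-.036,.036,.093],[-.033,-.025,.104]): print(((proj(wo(p),K,D,T)-[270,130])*5).round())
E
python3 -m inch '[{"slide":[0.3,0.5,-0.1],"turn":0,"grip":0},{"slide":[0.3,1,-0.1],"turn":0,"grip":0},{"slide":[0.3,1.5,-0.1],"turn":0,"grip":0},{"slide":[0.3,2,-0.1],"turn":0,"grip":0},{"slide":[0.3,2.5,-0.1],"turn":0,"grip":0},{"slide":[0.3,2.8,-0.1],"turn":0,"grip":0},{"slide":[0.3,3.1,-0.1],"turn":0,"grip":0},{"slide":[0.3,3.4,-0.1],"turn":0,"grip":0},{"slide":[0.3,3.7,-0.1],"turn":0,"grip":0},{"slide":[0.3,3.9,-0.1],"turn":0,"grip":0}]'
```

```text
[[335. 341.]]
[[306. 286.]]
[[336. 303.]]
time: 8.05
eef_pos: [0.4252, 0.0967, 0.0819]
tcp_rot: [0.05, 0.999, -0.002, -0.0]
contact_force: [-3.5, -9.1, 6.6]
opening: 0.001
finger_force: 4.5
```

```bash
python3 -m inch '[{"slide":[0,0.3,0],"turn":0,"grip":0},{"slide":[0,0.6,0],"turn":0,"grip":0},{"slide":[0,0.9,0],"turn":0,"grip":0},{"slide":[0,1.2,0],"turn":0,"grip":0},{"slide":[0,1.5,0],"turn":0,"grip":0},{"slide":[0,1.8,0],"turn":0,"grip":0},{"slide":[0,2.1,0],"turn":0,"grip":0},{"slide":[0,2.4,0],"turn":0,"grip":0},{"slide":[0,2.7,0],"turn":0,"grip":0},{"slide":[0,3,0],"turn":0,"grip":0},{"slide":[0,3.3,0],"turn":0,"grip":0},{"slide":[0,3.6,0],"turn":0,"grip":0},{"slide":[0,3.6,0],"turn":0,"grip":0}]'
python3 - <<'E'
from m import *
s=ctrl.get_state(); print(st(s["eef_pos"]))
E
python3 -m inch '[{"slide":[0,0.2,0],"turn":0,"grip":0},{"slide":[0,0.4,0],"turn":0,"grip":0},{"slide":[0,0.4,0],"turn":0,"grip":0}]'
```

```text
time: 9.35
eef_pos: [0.4287, 0.1342, 0.0812]
tcp_rot: [0.051, 0.999, 0.0, -0.0]
contact_force: [-0.1, 0.3, -0.4]
opening: 0.001
finger_force: 0.0
[[-0.03542749  0.05057177  0.08123719]]
time: 9.65
eef_pos: [0.429, 0.1368, 0.0812]
tcp_rot: [0.051, 0.999, -0.001, -0.0]
contact_force: [-0.1, -4.2, 0.2]
opening: 0.005
finger_force: 2.3
```

```bash
python3 -m inch '[{"slide":[0,0.2,0],"turn":0,"grip":0},{"slide":[0,0.3,0],"turn":0,"grip":0},{"slide":[0,0.3,0],"turn":0,"grip":0}]'
python3 -m inch '[{"slide":[0,-2,0],"turn":0,"grip":0},{"slide":[0,-4,0],"turn":0,"grip":0},{"slide":[0,-4,-4],"turn":0,"grip":0},{"slide":[0,-4,-9],"turn":0,"grip":0},{"slide":[0,-9,-13],"turn":0,"grip":0},{"slide":[0,-14,-13],"turn":0,"grip":0},{"slide":[0,-19,-13],"turn":0,"grip":0},{"slide":[0,-24,-13],"turn":0,"grip":0},{"slide":[0,-28,-13],"turn":0,"grip":0},{"slide":[0,-28,-13],"turn":0,"grip":0},{"slide":[0,-28,-13],"turn":0,"grip":0}]'
python3 - <<'E'
from m import *
im,d,K,D,T=cam("top"); C=cloud(d,K,D,T); m=teal(im); S=st(C[m]); t=S[(S[:,2]>.045)&(S[:,2]<.07)&(abs(S[:,0]-.018)<.05)&(abs(S[:,1])<.15)]
print("rack",np.percentile(t,[2,50,98],axis=0).round(4))
q=st(C[130:215,225:350].reshape(-1,3)); k=q[(q[:,2]>.085)&(q[:,2]<.12)&(abs(q[:,0]+.036)<.03)&(abs(q[:,1])<.12)]; print("knob",len(k),k.mean(0))
cv2.imwrite("pics/a4.png",cv2.resize(im[130:215,220:350],None,fx=6,fy=6,interpolation=cv2.INTER_CUBIC)[...,::-1])
E
```

```text
time: 9.95
eef_pos: [0.4291, 0.1373, 0.0811]
tcp_rot: [0.05, 0.999, -0.004, -0.001]
contact_force: [-2.1, -14.5, 2.5]
opening: 0.001
finger_force: 7.2
time: 11.05
eef_pos: [0.4006, -0.1388, 0.2113]
tcp_rot: [0.053, 0.999, 0.0, 0.0]
contact_force: [-0.6, 0.9, -1.2]
opening: 0.0
finger_force: 0.0
rack [[-0.0083 -0.0236  0.0498]
 [ 0.016   0.0326  0.0553]
 [ 0.0399  0.0959  0.0604]]
knob 66 [-0.03746363  0.07575602  0.10283602]
```

View pics/a4.png

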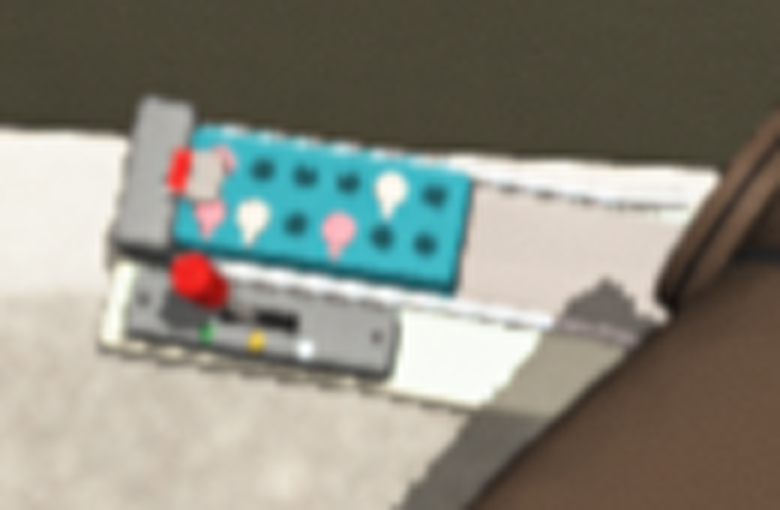

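The rack sits flush against the block (crop 185,190). The knob is at the green dot (200,280), measured at station y = +76 mm, and the tongue is out over the rack (205,172). The robot is clear of everything, so I hand in.

```bash
python3 -c "from plant import ctrl; print(ctrl.sign_off())"
```

```text
the job is handed in; nothing more can be done
None
```

The rack is pushed home against the end block and the lever is at its second stop, as the last camera view showed; I handed the job in at about 11 s, and no verdict was returned.

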